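Pin the sliding sleeve to the cart's drawbar

TASK

Lock the blue sleeve on the cart's drawbar with the red-handled pin: put the pin down through the sleeve's bore until its tip rests on the bar, then slide sleeve and pin together away from the yellow block, feeling with the tip, until it drops into the hole hidden in the bar underneath. Press the pin fully home so that its red handle sits on the sleeve, and let go. Work gently, so that the pin never bears on the sleeve or the bar with more than 35 N, and leave the grease jar, spanner and oil can where they are.

Things in the scene. Friction and masses are not known exactly. Their poses are not given: they have to be found in the camera images.
- hitch: drawbar coupling fixed on the bench: dark base plate 90 x 340 x 12 mm; a steel bar 40 mm wide runs along its y axis, top face at z = 70 mm, held in a yellow block at -y and a green block at +y (70 x 40 mm, tops at z = 82 mm, inner faces at y = -116 and +116 mm). Origin: centre of the base plate's underside; z up
- bar_top (a point): middle of the bar's top face. The bar's one hole, 14 mm wide, is on the bar's centre line (hitch x = 0) and always hidden under the sleeve. Its place along y differs each time and cannot be read: it is 15 to 60 mm further to +y (green block) than the bore is at the start. From 5 mm down in the hole a stiff catch resists with about 5 N, plus friction; pressed down, it stays down
- sleeve (a joint): position in m of the blue sleeve along the bar, 0 at the yellow block, growing towards the green block (hitch +y), stop at 0.08; it starts at 0 to 0.015 and slides with about 1.5 N of friction
- sleeve_bore (a point): centre of the mouth of the bore in the blue sleeve's raised boss (sleeve 56 x 150 mm, boss 56 x 44 mm, top 94 mm above the bench, 24 mm above the bar's top). The bore is upright, 13.5 mm wide, 22 mm deep, open right through, mouth chamfered 2 mm; it moves with the sleeve. Axes as those of hitch
- pin_grip (a point): centre of the pin's red round handle, 24 mm in diameter and 45 mm tall; the pin's tip is 75 mm below this point, the handle's underside 25 mm below it, its top 20 mm above it. z along the pin, up to the handle
- pin_tip (a point): tip of the pin's shank, on its axis; shank 12 mm in diameter, 50 mm long, its foot chamfered 1.5 mm. Seated, the tip is 26 mm below the bar's top face
- pin: the pin itself, origin at the tip of the shank; about 0.12 kg, starts upright in the holder
- holder: fixed wooden block 80 x 80 x 40 mm in which the pin stands 35 mm deep in a 14 mm hole; origin at the centre of its underside
- grease: bystander: yellow grease jar with black cap, 60 mm in diameter, 85 mm tall; origin at the centre of its underside
- spanner: bystander: steel spanner lying flat on the bench; origin under its middle
- oilcan: bystander: red plastic oil can 60 x 100 x 130 mm; origin at the centre of its underside
Things that resemble listed ones, but are neither listed nor needed, are in the scene too. Of the things like the pin, leave any that is brown, green or white; of the rest the smaller one is meant.

How it is judged (in metres and radians):
On the way, in this order (a step that is already met when the one before it is completed fails the run):
1. the pin stands in the sleeve's bore with its tip on the bar (horizontal distance between pin_tip and sleeve_bore below 0.005 m and z of pin_tip in the frame of hitch between 0.067 and 0.075 m), for 0.2 s.
2. the pin's tip has dropped into the hidden hole (horizontal distance between pin_tip and sleeve_bore below 0.006 m and z of pin_tip in the frame of hitch below 0.0665 m), for 0.1 s.
At the end, for the whole second after the job is handed in: The pin stands upright (within 0.12 rad) through the sleeve's bore and the hole in the bar, pressed home: tip at least 22.5 mm below the bar's top face, so handle within 3.5 mm of the sleeve, at rest and released (z of pin_tip in the frame of hitch below 0.0475 m and horizontal distance between pin_tip and sleeve_bore below 0.006 m and angle between pin's own z axis and vertical below 0.12 rad and linear speed of pin below 0.02 m/s); the robot touches nothing.
It fails at once if the pin is pressed or jammed against the coupling with more than 35 N (contact force between pin and hitch above 35 N).
It fails at once if the grease jar is disturbed (distance of grease from where it was at the start of the episode above 0.02 m).
It fails at once if the spanner is disturbed (distance of spanner from where it was at the start of the episode above 0.02 m).
It fails at once if the oil can is disturbed (distance of oilcan from where it was at the start of the episode above 0.02 m).
It also fails if it takes over 58 s, if anything falls off the work surface, if the arm or the gripper's body presses on something with over 40 N, if the wrist force passes 120 N, or if a joint passes its speed limit or range.

ROBOT

A 6-joint arm with a two-finger parallel gripper is mounted at the origin on the work surface. World frame = base frame: x ahead of the robot, y to its left, z up, the work surface at z = 0. Lengths are in mm, angles in degrees, forces in N, time in s.
With the tool pointing down it reaches from about 350 to 975 mm from the base axis. Payload 17.4 kg.
Tool frame: the origin (TCP) lies midway between the tips of the shut fingers; the grasp point (between the pads) lies 19 mm behind it; x points along the fingers, z is the direction in which the jaws open and shut, and the axes are right-handed (so a half turn about x gives the same grasp; the last joint's range is limited). The gripper opens to 85 mm and grips with 20 to 120 N. Pads are 22 mm wide; open, the fingers measure 114 mm over their backs; the gripper's body (76 mm by 85 mm) begins 54 mm behind the grasp point. The pads swing forward as they close: fully open they stand 13 mm farther back than shut.
Start: joints at [65.558, 6.646, 82.598, -0, 90.757, -2.166], TCP at [255.886, 624.624, 231.303] pointing down, gripper open.
Joint ranges: [-162.19, 162.19], [-47.58, 125.68], [4.15, 143.07], [-65.23, 245.23], [0.69, 171.88], [-170.13, 170.13]. Speed limits (degrees/s): [108.29, 108.29, 127.2, 180, 180, 180].

INTERFACE

Orientations are given as [roll, pitch, yaw] about the fixed x, y, z axes, in that order (R = Rz(yaw) Ry(pitch) Rx(roll)).
In Python, from cell import robot, imaging, order, cut_out gives the robot as it stands. The module is installed in compiled form; this text tells all that it offers.
- The arm moves only by the tool jog_arm, never from a script. Its arguments are lists of equal length, an entry for each row: "delta_pos": the shift along the world's x, y, z scaled (see below), a list of three; "delta_rot": the turn, a rotation vector about the world's x, y, z scaled (see below), a list of three. A call has 1 to 10 rows; each row shifts and turns the commanded pose from where the row before left it; what a row does not reach is not made up. The controller multiplies each number of a shift by 0.5 m and each number of a turn by 8 degrees. A row lasts 1/10 s, in which the tool goes at most 50 mm and 8.59 degrees, less where a joint would pass 70% of its speed; a pose out of reach is approached as far as the arm can. A call with a number of a shift or a turn outside -1 to 1 is refused whole. A call with a gripper value outside its range is refused whole. "claw" is the finger opening in mm, from 0 to 85.4, set as the call begins (left out, the last holds). The fingers move at their own pace and stop on an object; "newtons" is the grip in N (left out, the last holds). Time passes only in rows, so rows that do not move let the fingers close. It gives the time, the measured TCP pose, the force and the opening at its end, in the units of the state.
- robot.state(): the state, without advancing time (a new reading comes with each control period).
- imaging.read_camera(name): name is "scene" or "top" or "wrist"; returns (picture, depth): 384x512x3 uint8, red, green, blue; 384x512 float32, mm along the optical axis (not along the pixel's ray), 0 where there is no reading.
- imaging.get_calibration(name): a dict with "mtx" (3x3 intrinsics, pixels), "distortion" ([k1, k2, p1, p2, k3] as OpenCV has them; the pictures are not rectified), "cam_to_world" (4x4, takes a point from camera to world coordinates). Camera axes: x right, y down, z forward; pixel columns grow to the right and rows downward; lengths in mm; the calibration is good to about 2 mm. A picture is of the moment at which its call begins: read the wrist's pose just before it. get_calibration takes no time and is no camera call; for the wrist camera it gives the pose at the moment of the call.
- order.hand_in(): hands the job in, once; it reports no verdict.
Trained networks look in the newest picture that a camera, given by its name, has taken for a name from the list of things; names that differ only in an ending like _2 or _b are one class to them, and where a whole thing is asked for, a point or a joint stands for the part that bears it (a point fixed in the world has none). Each returns a list of dicts, best first, with "score" (0 to 1); they miss things now and then, are a little off and sometimes report something else, mostly with a low value. They report only what shows in the picture. A call takes as long as a camera call. They do not tell look-alikes from the thing itself.
- cut_out(camera, label): "mask" (384x512 bool, what is visible of it) and "rect" ([left, top, right, bottom] in pixels, round what is visible of it).
The state is a dict: "time_s": time; "qpos": joint angles; "joint_velocities": joint speeds; "joint_torque": joint torques, N m; "tool_pos": TCP position; "tool_rot": TCP orientation; "wrist_force": force on the tool from outside, world axes, zero at the start; "moment": the same for the moment, N m; "width": opening from 0.0 (shut) to 1.0 (fully open).
Only numpy, scipy, OpenCV 4.12 (cv2) and the standard library are available. Lean on these libraries where they do the work, as an engineer would, in place of code of your own. Each camera call takes 0.05 s, during which the arm holds its last target. There are 200 camera calls.

## Working session

There is one attempt and no reset: what is moved stays moved. The work goes in short steps, Python scripts to look and compute and a tool call to move; the robot and the scene stay as the last step left them, time stands still between calls to the robot, and variables do not carry over. Pictures are saved under pics/ and viewed, about 8 in all and at most 12, crops included, and the job is handed in when it is done.

Besides the shell and the picture viewer there is one more tool, called after ">>>" by a JSON object that holds its "api" and its "payload". jog_arm: Moves the arm, as the interface text tells. Its arguments: {"type":"object","properties":{"delta_pos":{"type":"array"},"delta_rot":{"type":"array"},"claw":{"type":"number"},"newtons":{"type":"number"}},"required":["delta_pos","delta_rot"]}

```bash
mkdir -p pics
cat > h.py <<'E'
import numpy as np, cv2
from cell import robot, imaging, order, cut_out
def cam(n):
    c=imaging.get_calibration(n); p,d=imaging.read_camera(n); return p,d,c
def world(c,d,us,vs):
    us=np.atleast_1d(us);vs=np.atleast_1d(vs)
    q=cv2.undistortPoints(np.stack([us,vs],1).astype(float)[:,None],np.array(c["mtx"]),np.array(c["distortion"]))[:,0]
    z=d[vs.astype(int),us.astype(int)]
    P=np.c_[q*z[:,None],z,np.ones(len(z))]
    return (P@np.array(c["cam_to_world"]).T)[:,:3]
def pts(c,d):
    v,u=np.mgrid[0:384,0:512]; return world(c,d,u.ravel(),v.ravel()).reshape(384,512,3)
def save(n,p): cv2.imwrite("pics/"+n,p[:,:,::-1])
E
python3 - <<'E'
from h import *
print(robot.state())
A=[]
for n in("scene","top"):
    p,d,c=cam(n); save(n+".png",cv2.resize(p,(768,576))); np.savez(n+".npz",p=p,d=d,W=pts(c,d))
    for l in("pin","sleeve","holder","hitch"):
        for o in cut_out(n,l): 
            W=np.load(n+".npz")["W"][o["mask"]]; print(n,l,o["score"],o["rect"],np.median(W,0).round(),W[:,2].max().round())
E
```

```text
{'time_s': 0.0, 'qpos': array([ 6.55572322e+01,  6.67464095e+00,  8.26356600e+01, -3.37025280e-04,
        9.07568039e+01, -2.16516008e+00]), 'joint_velocities': array([-0.04151776,  0.07997346, -0.05261168,  0.0779795 , -0.07460939,
       -0.03643573]), 'joint_torque': array([ 2.07870566e-03, -7.31998014e+01, -6.32487702e+01,  5.06763195e-05,
        6.37576362e-03, -3.11003127e-06]), 'tool_pos': array([255.81278901, 624.4413129 , 230.55703002]), 'tool_rot': array([ 178.12257705,   89.93289426, -114.1550349 ]), 'wrist_force': array([0.08386597, 0.07132441, 0.44968404]), 'moment': array([-0.02937353,  0.02614278,  0.04234642]), 'width': 0.9999835753610217}
scene pin 0.96 [397.9, 224.9, 421.0, 280.9] [413. 310. 102.] 707.0
scene pin 0.75 [379.5, 192.1, 399.9, 236.1] [332. 219. 102.] 134.0
scene pin 0.73 [349.8, 223.0, 366.5, 250.1] [439. 210.  82.] 707.0
scene pin 0.65 [383.7, 256.7, 399.7, 298.3] [475. 311.  74.] 707.0
scene pin 0.52 [325.0, 184.1, 337.7, 215.3] [346.  85.  71.] 707.0
scene sleeve 0.82 [207.0, 220.2, 282.0, 275.9] [627.  47.  83.] 707.0
scene sleeve 0.21 [250.9, 203.4, 314.6, 237.7] [434.  17.   7.] 707.0
scene holder 0.93 [329.9, 238.8, 378.4, 279.1] [450. 218.  35.] 707.0
scene hitch 0.84 [182.7, 211.5, 366.3, 320.7] [617. 105.  57.] 707.0
top pin 0.71 [119.6, 215.8, 141.3, 231.7] [405. 301. 125.] 1156.0
top pin 0.69 [147.9, 247.4, 171.7, 260.9] [326. 211. 130.] 137.0
top pin 0.6 [208.9, 242.6, 216.1, 252.6] [339.  81.  95.] 100.0
top pin 0.59 [157.9, 205.4, 173.9, 215.5] [431. 202.  99.] 107.0
top pin 0.46 [123.1, 195.9, 141.8, 204.3] [467. 303.  91.] 100.0
top sleeve 0.91 [201.5, 132.4, 259.0, 164.7] [606.  35.  86.] 1156.0
top holder 0.58 [151.1, 198.0, 191.9, 233.3] [426. 195.  40.] 1156.0
top hitch 0.77 [134.4, 128.7, 281.8, 181.2] [592.  74.  71.] 1156.0
```

View pics/scene.png

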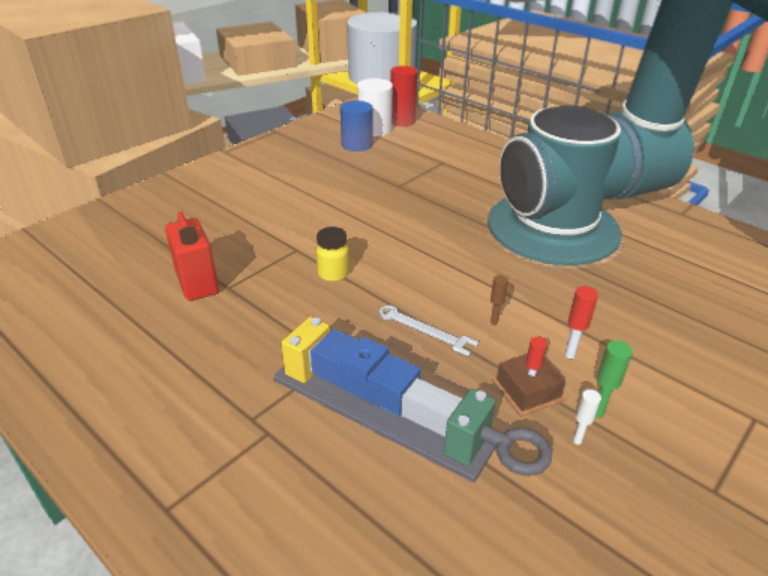

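View pics/top.png

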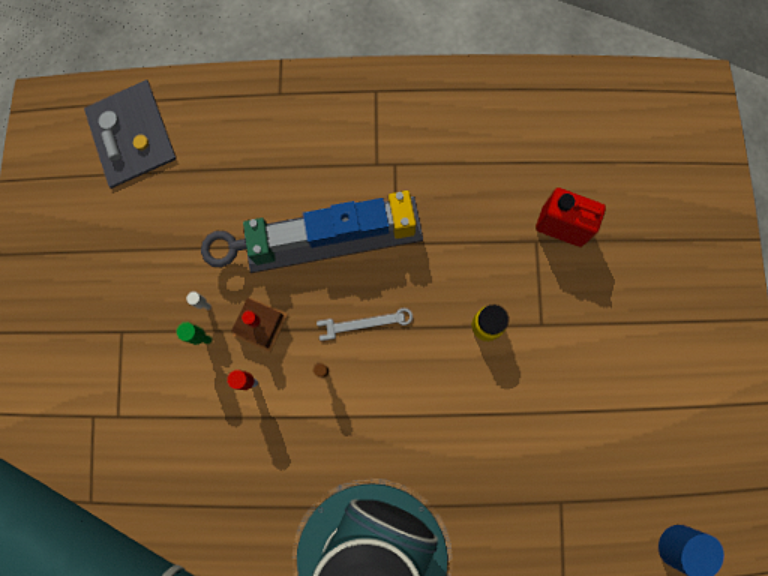

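The scene picture shows five pin-like things: red in the holder (537,353), a larger red one (583,310), green (615,365), white (588,408) and brown (500,295). Brown, green and white are excluded, and the smaller red one in the holder is the one meant. The bore is at (365,354) in the scene picture and (344,217) in the top picture. Next I'll measure, and crop the pin.

Run:
```python
from h import *
S=np.load("scene.npz"); T=np.load("top.npz")
save("pin.png",cv2.resize(S["p"][175:305,310:440],(520,520)))
for n,Z in(("scene",S),("top",T)):
    W=Z["W"]; hsv=cv2.cvtColor(Z["p"],cv2.COLOR_RGB2HSV); H=hsv[...,0]; s=hsv[...,1]
    red=((H<6)|(H>174))&(s>150)
    near=np.hypot(W[...,0]-438,W[...,1]-205)<40
    m=red&near&(W[...,2]>50)&(W[...,2]<115)
    t=m&(W[...,2]>W[...,2][m].max()-5)
    print(n,"pin",m.sum(),W[m].min(0).round(1),W[m].max(0).round(1),"top",t.sum(),W[t].mean(0).round(1))
    nearh=(np.hypot(W[...,0]-600,W[...,1]-60)<220)&(W[...,2]>55)&(W[...,2]<110)
    for l,lo,hi in(("yel",20,33),("grn",45,90),("blu",100,128)):
        m=nearh&(H>=lo)&(H<=hi)&(s>90)
        z0=dict(yel=82,grn=82,blu=94)[l]
        t=m&(abs(W[...,2]-z0)<5)
        r=cv2.minAreaRect(W[t][:,:2].astype(np.float32)); 
        print(n,l,m.sum(),t.sum(),W[t].mean(0).round(1),r)
```

```text
scene pin 222 [419.8 196.3  55.4] [445.7 218.6 102.3] top 71 [433.3 207.2  99.9]
scene yel 517 354 [631.7 -63.   81.5] ((629.8779907226562, -64.97068786621094), (69.64955139160156, 39.58815383911133), 9.821721076965332)
scene grn 6 6 [614.6 213.1  80.7] ((614.5779418945312, 212.24441528320312), (1.1438617706298828, 21.34139060974121), 5.234735488891602)
scene blu 1989 423 [612.9  38.2  93.7] ((611.6096801757812, 36.93928527832031), (58.1896858215332, 45.05717468261719), 8.35484504699707)
top pin 92 [421.5 193.2  60.6] [444.7 217.4 106.6] top 22 [434.1 204.8 103.5]
top yel 348 303 [628.7 -63.7  82.9] ((607.3031005859375, 67.57246398925781), (71.62010192871094, 310.5032958984375), 9.85219669342041)
top grn 328 286 [582.7 199.8  82.9] ((583.9824829101562, 200.59300231933594), (68.96284484863281, 39.36442565917969), 9.915101051330566)
top blu 1239 334 [612.7  35.4  94.7] ((613.163818359375, 32.981300354003906), (56.61384201049805, 124.65386962890625), 8.912185668945312)
```

View pics/pin.png

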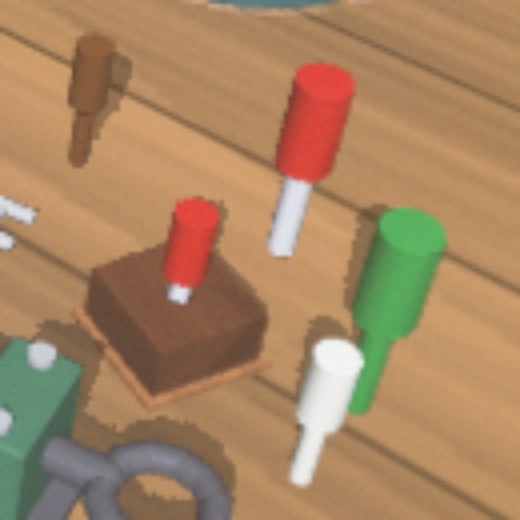

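The crop confirms it: the smaller red-handled pin stands in the wooden holder, and the larger red one stands free beside it. Next: tool axes and the move to the pin.

```bash
cat >> h.py <<'E'
from scipy.spatial.transform import Rotation as Ro
def pose():
    s=robot.state(); R=Ro.from_euler("xyz",s["tool_rot"],degrees=True).as_matrix(); return s,np.array(s["tool_pos"]),R
HY=np.array([-np.sin(np.radians(9.83)),np.cos(np.radians(9.83)),0])
def plan(target,jaw=HY):
    s,p,R=pose(); z=R[:,2]; j=jaw if z@jaw>0 else -jaw
    x=np.array([0,0,-1.]); Rt=np.c_[x,np.cross(j,x),j]
    rv=Ro.from_matrix(Rt@R.T).as_rotvec(degrees=True)
    print("t",round(s["time_s"],2),"tcp",p.round(1),"jaw",z.round(3),"F",np.round(s["wrist_force"],1),"w",round(s["width"],3))
    print("dpos mm",(np.array(target)-p).round(1),"units",((np.array(target)-p)/500).round(4),"rot deg",rv.round(2),"units",(rv/8).round(3))
E
python3 - <<'E'
from h import *
plan([433,206,200])
c=imaging.get_calibration("wrist"); print(np.round(c["cam_to_world"],2)); print(c["mtx"])
E
```

```text
t 0.5 tcp [255.9 624.6 231.3] jaw [ 0.379  0.925 -0.   ] F [-0.   0.1 -0.5] w 0.999
dpos mm [ 177.1 -418.6  -31.3] units [ 0.3542 -0.8373 -0.0626] rot deg [ 0.   -0.   32.11] units [ 0.    -0.     4.013]
[[ 3.8000e-01  8.7000e-01  3.0000e-01  1.7792e+02]
 [ 9.3000e-01 -3.6000e-01 -1.2000e-01  6.5717e+02]
 [-0.0000e+00  3.3000e-01 -9.4000e-01  3.7373e+02]
 [ 0.0000e+00  0.0000e+00  0.0000e+00  1.0000e+00]]
[[282.565442     0.         256.36720334]
 [  0.         282.565442   191.14129916]
 [  0.           0.           1.        ]]
```

>>> {"api": "jog_arm", "payload": {"delta_pos": [[0.0354, -0.0837, -0.0063], [0.0354, -0.0837, -0.0063], [0.0354, -0.0837, -0.0063], [0.0354, -0.0837, -0.0063], [0.0354, -0.0837, -0.0063], [0.0354, -0.0837, -0.0063], [0.0354, -0.0837, -0.0063], [0.0354, -0.0837, -0.0063], [0.0354, -0.0837, -0.0063], [0.0354, -0.0837, -0.0063]], "delta_rot": [[0, 0, 0.4], [0, 0, 0.4], [0, 0, 0.4], [0, 0, 0.4], [0, 0, 0.4], [0, 0, 0.4], [0, 0, 0.4], [0, 0, 0.4], [0, 0, 0.4], [0, 0, 0.4]], "claw": 85, "newtons": 60}}

```text
time_s: 1.5
tool_pos: [433.2, 204.4, 200.0]
tool_rot: [-77.3, 90.0, 22.6]
wrist_force: [0.7, 0.6, -0.2]
width: 0.995
```

>>> {"api": "jog_arm", "payload": {"delta_pos": [[0, 0, 0], [0, 0, 0], [0, 0, 0]], "delta_rot": [[0, 0, 0], [0, 0, 0], [0, 0, 0]]}}

```text
time_s: 1.8
tool_pos: [432.7, 206.8, 199.9]
tool_rot: [-17.7, 90.0, 82.0]
wrist_force: [0.8, 0.5, -0.4]
width: 0.996
```

Run:
```python
from h import *
p,d,c=cam("wrist"); save("w1.png",cv2.resize(p,(768,576))); W=pts(c,d)
hsv=cv2.cvtColor(p,cv2.COLOR_RGB2HSV); H=hsv[...,0]; s=hsv[...,1]
m=((H<6)|(H>174))&(s>150)&(np.hypot(W[...,0]-436,W[...,1]-206)<40)&(W[...,2]>50)&(W[...,2]<115)
print(m.sum(),W[m].min(0),W[m].max(0)); t=m&(abs(W[...,2]-100)<4)
print(t.sum(),cv2.minEnclosingCircle(W[t][:,:2].astype(np.float32)),W[t].mean(0))
wv=cut_out("wrist","holder")
for o in wv: 
    Q=W[o["mask"]];Q=Q[abs(Q[:,2]-40)<4]; print(o["score"],cv2.minAreaRect(Q[:,:2].astype(np.float32)))
# blue sleeve in this view?
m=(H>=100)&(H<=128)&(s>90)&(abs(W[...,2]-94)<4); print("blue",m.sum(), cv2.minAreaRect(W[m][:,:2].astype(np.float32)) if m.sum() else 0)
plan([433,206,120])
```

```text
714 [420.66777598 196.07272405  55.74179272] [444.10651806 218.92705138 101.78503634]
504 ((432.78643798828125, 207.94407653808594), 12.071712493896484) [432.17748319 207.52046221  99.87138219]
0.88 ((432.99456787109375, 207.82296752929688), (70.20136260986328, 70.17498779296875), 65.84979248046875)
blue 612 ((594.2489624023438, 35.304012298583984), (22.02610206604004, 45.61738586425781), 10.123034477233887)
t 1.9 tcp [432.5 207.1 199.9] jaw [-0.17   0.985  0.   ] F [-0.9 -0.3 -0.6] w 0.992
dpos mm [  0.5  -1.1 -79.9] units [ 0.001  -0.0023 -0.1597] rot deg [-0.01 -0.    0.04] units [-0.001 -0.     0.004]
```

View pics/w1.png

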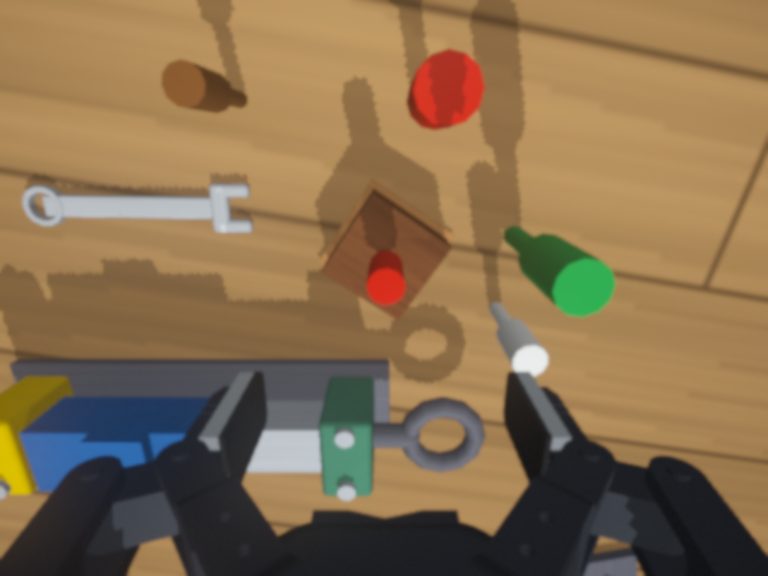

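The wrist picture shows the pin handle between the jaws at (386,285), and the descent is clear.

>>> {"api": "jog_arm", "payload": {"delta_pos": [[0.0006, 0.0016, -0.06], [0, 0, -0.06], [0, 0, -0.06], [0, 0, -0.05], [0, 0, -0.03], [0, 0, -0.014], [0, 0, 0], [0, 0, 0]], "delta_rot": [[0, 0, 0], [0, 0, 0], [0, 0, 0], [0, 0, 0], [0, 0, 0], [0, 0, 0], [0, 0, 0], [0, 0, 0]]}}

```text
time_s: 2.7
tool_pos: [433.7, 207.3, 64.0]
tool_rot: [-76.0, 89.9, 23.7]
wrist_force: [-0.9, 0.9, 0.2]
width: 0.997
```

>>> {"api": "jog_arm", "payload": {"delta_pos": [[0, 0, 0], [0, 0, 0], [0, 0, 0], [0, 0, 0], [0, 0, 0], [0, 0, 0], [0, 0, 0], [0, 0, 0]], "delta_rot": [[0, 0, 0], [0, 0, 0], [0, 0, 0], [0, 0, 0], [0, 0, 0], [0, 0, 0], [0, 0, 0], [0, 0, 0]], "claw": 10, "newtons": 60}}

```text
time_s: 3.5
tool_pos: [433.4, 207.0, 63.1]
tool_rot: [-81.6, 90.0, 18.1]
wrist_force: [-0.1, 0.6, 5.9]
width: 0.252
```

>>> {"api": "jog_arm", "payload": {"delta_pos": [[0, 0, 0], [0, 0, 0], [0, 0, 0.01], [0, 0, 0.01], [0, 0, 0.03], [0, 0, 0.04], [0, 0, 0.05], [0, 0, 0.06], [0, 0, 0], [0, 0, 0]], "delta_rot": [[0, 0, 0], [0, 0, 0], [0, 0, 0], [0, 0, 0], [0, 0, 0], [0, 0, 0], [0, 0, 0], [0, 0, 0], [0, 0, 0], [0, 0, 0]]}}

```text
time_s: 4.5
tool_pos: [433.4, 207.0, 163.8]
tool_rot: [-78.4, 89.9, 21.3]
wrist_force: [-1.0, 0.4, -1.9]
width: 0.255
```

Run:
```python
from h import *
p,d,c=cam("wrist"); save("w2.png",cv2.resize(p,(640,480))); W=pts(c,d)
hsv=cv2.cvtColor(p,cv2.COLOR_RGB2HSV); H=hsv[...,0]; s=hsv[...,1]
plan([613,37,170])
m=((H<6)|(H>174))&(s>150)&(np.hypot(W[...,0]-433,W[...,1]-208)<40)&(W[...,2]>100)
print("pin",m.sum(),W[m].min(0).round(1),W[m].max(0).round(1)); z=W[...,2][m].max(); t=m&(W[...,2]>z-4)
if t.sum(): print(cv2.minEnclosingCircle(W[t][:,:2].astype(np.float32)),W[t].mean(0))
```

```text
t 4.55 tcp [433.  206.8 162.7] jaw [-0.169  0.986 -0.   ] F [ 0.3 -0.8 -1.8] w 0.251
dpos mm [ 180.  -169.8    7.3] units [ 0.36   -0.3397  0.0145] rot deg [ 0.   -0.    0.11] units [ 0.    -0.001  0.014]
pin 3460 [420.4 195.4 157. ] [445.3 219.6 202.3]
((432.8569641113281, 207.11489868164062), 12.485559463500977) [431.68437512 206.97217139 200.38516028]
```

View pics/w2.png

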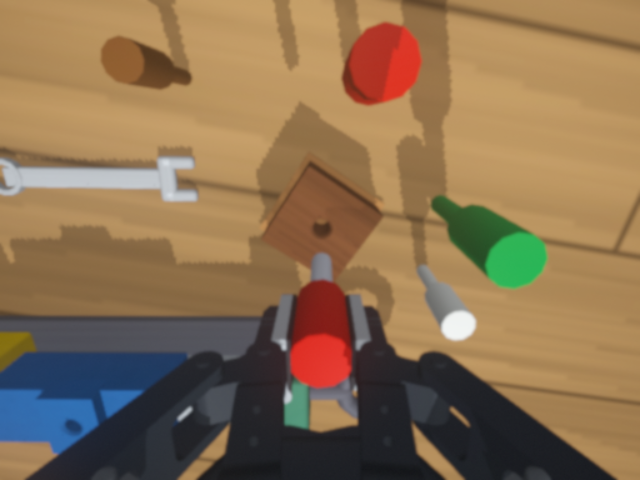

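The pin is gripped upright and lifted clear. Next I'll hover just past the bore so the wrist camera can see it.

>>> {"api": "jog_arm", "payload": {"delta_pos": [[0.0568, -0.0442, 0.02], [0.0568, -0.0442, 0.02], [0.0568, -0.0442, 0.015], [0.0568, -0.0442, 0], [0.0568, -0.0442, 0], [0.0568, -0.0442, 0], [0.0568, -0.0442, 0], [0.0568, -0.0442, 0], [0, 0, 0], [0, 0, 0]], "delta_rot": [[0, 0, 0.014], [0, 0, 0], [0, 0, 0], [0, 0, 0], [0, 0, 0], [0, 0, 0], [0, 0, 0], [0, 0, 0], [0, 0, 0], [0, 0, 0]]}}

```text
time_s: 5.55
tool_pos: [660.1, 29.7, 188.5]
tool_rot: [77.6, 89.8, 177.4]
wrist_force: [0.2, 0.6, -1.7]
width: 0.256
```

>>> {"api": "jog_arm", "payload": {"delta_pos": [[0, 0, 0], [0, 0, 0]], "delta_rot": [[0, 0, 0], [0, 0, 0]]}}

```text
time_s: 5.75
tool_pos: [659.8, 30.8, 190.3]
tool_rot: [65.1, 90.0, 165.0]
wrist_force: [-0.7, 0.1, -1.5]
width: 0.256
```

Run:
```python
from h import *
plan([613,37,190])
p,d,c=cam("wrist"); W=pts(c,d); np.savez("w3.npz",p=p,d=d,W=W)
hsv=cv2.cvtColor(p,cv2.COLOR_RGB2HSV); H=hsv[...,0]; s=hsv[...,1]
m=(H>=100)&(H<=128)&(s>90)&(abs(W[...,2]-94)<4)&(np.hypot(W[...,0]-612,W[...,1]-38)<45)
r=cv2.minAreaRect(W[m][:,:2].astype(np.float32)); print("boss",m.sum(),r,W[m][:,2].mean())
v,u=np.where(m); print(u.min(),u.max(),v.min(),v.max())
# hole: pixels inside boss bounding whose depth is lower
t=(np.hypot(W[...,0]-612,W[...,1]-37)<14)&(W[...,2]<88); print("deep",t.sum(),W[t].mean(0) if t.any() else 0)
u0,u1,v0,v1=u.min()-20,u.max()+20,v.min()-20,v.max()+20
cr=p[max(v0,0):v1,max(u0,0):u1]; print(u0,v0,cr.shape); save("w3.png",cv2.resize(cr,None,fx=4,fy=4,interpolation=cv2.INTER_CUBIC))
# plane-projected rectified view at z=94, 4 px/mm, centred (612,37)
g=np.mgrid[-30:30.01:.25,-30:30.01:.25]; X=np.stack([612+g[0].ravel(),37+g[1].ravel(),np.full(g[0].size,94.)],1)
M=np.linalg.inv(np.array(c["cam_to_world"])); 
uv=cv2.projectPoints(X,cv2.Rodrigues(M[:3,:3])[0],M[:3,3],np.array(c["mtx"]),np.array(c["distortion"]))[0].reshape(241,241,2).astype(np.float32)
save("rect.png",cv2.resize(cv2.remap(p,uv[...,0],uv[...,1],cv2.INTER_LINEAR),None,fx=2,fy=2))
```

```text
t 5.75 tcp [659.8  30.8 190.3] jaw [-0.172  0.985  0.   ] F [-0.7  0.1 -1.5] w 0.256
dpos mm [-46.8   6.2  -0.3] units [-0.0935  0.0124 -0.0005] rot deg [-0.   -0.01 -0.05] units [-0.    -0.002 -0.006]
boss 3214 ((612.0134887695312, 37.9045524597168), (55.1051139831543, 44.04723358154297), 9.983865737915039) 93.90412705541112
248 302 107 172
deep 195 [613.89900978  39.05036375  72.85022222]
228 87 (105, 94, 3)
```

View pics/rect.png

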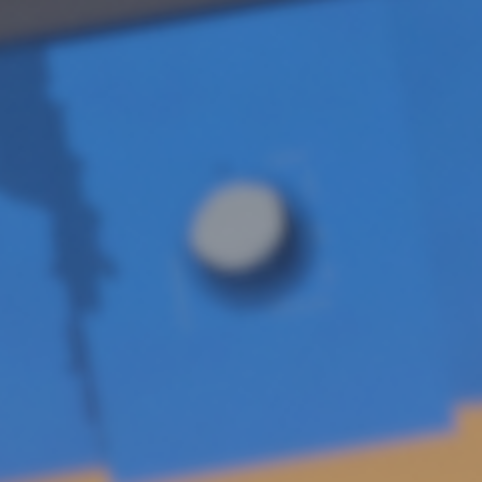

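The boss-plane view puts the bore centre at about (612.2, 38.1), which agrees with the boss rectangle and the hitch centre line. Moving over it to about 6 mm above the mouth.

>>> {"api": "jog_arm", "payload": {"delta_pos": [[-0.032, 0.0047, 0], [-0.032, 0.0047, 0], [-0.0308, 0.0048, 0], [0, 0, -0.02], [0, 0, -0.02], [0, 0, -0.016], [0, 0, -0.008], [0, 0, 0], [0, 0, 0]], "delta_rot": [[0, 0, 0], [0, 0, 0], [0, 0, 0], [0, 0, 0], [0, 0, 0], [0, 0, 0], [0, 0, 0], [0, 0, 0], [0, 0, 0]]}}

```text
time_s: 6.7
tool_pos: [613.2, 37.2, 158.3]
tool_rot: [78.2, 90.0, 178.0]
wrist_force: [0.1, -0.1, -1.5]
width: 0.248
```

Run:
```python
from h import *
for i in range(3): plan([612.4,37.9,154]); robot.state(); imaging.read_camera("scene")
W=None
for n in("scene","top","wrist"):
    p,d,c=cam(n); W=pts(c,d); hsv=cv2.cvtColor(p,cv2.COLOR_RGB2HSV); H=hsv[...,0]; s=hsv[...,1]
    m=((H<6)|(H>174))&(s>150)&(np.hypot(W[...,0]-612,W[...,1]-38)<30)&(W[...,2]>110)&(W[...,2]<210)
    if m.sum()>5: print(n,m.sum(),W[m].min(0).round(1),W[m].max(0).round(1))
    if n=="scene": save("s4.png",cv2.resize(p[150:290,180:340],None,fx=4,fy=4,interpolation=cv2.INTER_CUBIC))
```

```text
t 6.7 tcp [613.2  37.2 158.3] jaw [-0.171  0.985  0.   ] F [ 0.1 -0.1 -1.5] w 0.248
dpos mm [-0.8  0.7 -4.3] units [-0.0017  0.0014 -0.0085] rot deg [-0.   -0.01  0.  ] units [-0.    -0.001  0.   ]
t 6.75 tcp [613.2  37.2 158.5] jaw [-0.171  0.985 -0.   ] F [-0.4 -0.3 -1.6] w 0.253
dpos mm [-0.8  0.7 -4.5] units [-0.0017  0.0015 -0.009 ] rot deg [0.   0.01 0.  ] units [0.    0.001 0.   ]
t 6.8 tcp [613.2  37.2 158.6] jaw [-0.171  0.985 -0.   ] F [ 0.2  0.7 -1.1] w 0.257
dpos mm [-0.8  0.7 -4.6] units [-0.0017  0.0014 -0.0093] rot deg [ 0.    0.03 -0.  ] units [ 0.     0.003 -0.001]
scene 153 [605.8  25.1 151.7] [624.6  46.8 197.7]
top 7 [610.5  27.4 194.2] [613.5  39.9 197. ]
wrist 3321 [600.2  25.8 152.7] [624.4  49.8 197. ]
```

View pics/s4.png

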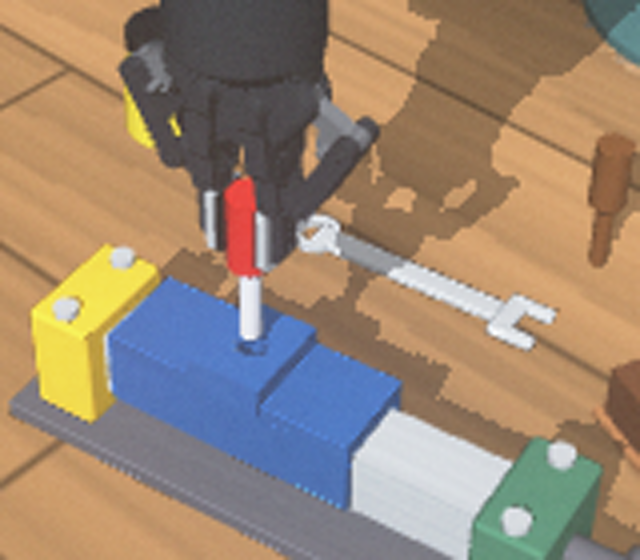

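The pin tip is directly above the bore mouth (250,345 in the crop). Lowering gently.

>>> {"api": "jog_arm", "payload": {"delta_pos": [[-0.0004, 0.0006, -0.003], [0, 0, -0.003], [0, 0, -0.003], [0, 0, -0.003], [0, 0, -0.003], [0, 0, 0]], "delta_rot": [[0, 0, 0], [0, 0, 0], [0, 0, 0], [0, 0, 0], [0, 0, 0], [0, 0, 0]]}}

```text
time_s: 7.6
tool_pos: [612.7, 37.5, 150.5]
tool_rot: [79.2, 90.0, 179.1]
wrist_force: [0.1, 0.3, -1.1]
width: 0.251
```

>>> {"api": "jog_arm", "payload": {"delta_pos": [[0, 0, -0.002], [0, 0, -0.002], [0, 0, -0.002], [0, 0, -0.002], [0, 0, 0]], "delta_rot": [[0, 0, 0], [0, 0, 0], [0, 0, 0], [0, 0, 0], [0, 0, 0]]}}

```text
time_s: 8.1
tool_pos: [612.7, 37.5, 146.6]
tool_rot: [87.4, 90.0, -172.7]
wrist_force: [0.4, -0.1, -1.7]
width: 0.256
```

>>> {"api": "jog_arm", "payload": {"delta_pos": [[0, 0, -0.004], [0, 0, -0.004], [0, 0, -0.004], [0, 0, -0.004], [0, 0, -0.004], [0, 0, -0.004], [0, 0, -0.004], [0, 0, -0.002], [0, 0, 0]], "delta_rot": [[0, 0, 0], [0, 0, 0], [0, 0, 0], [0, 0, 0], [0, 0, 0], [0, 0, 0], [0, 0, 0], [0, 0, 0], [0, 0, 0]]}}

```text
time_s: 9.0
tool_pos: [612.7, 37.5, 131.6]
tool_rot: [79.5, 90.0, 179.3]
wrist_force: [-0.1, 0.3, -0.4]
width: 0.256
```

Inside the bore with no contact yet. Feeling for the bar in 0.5 mm rows.

>>> {"api": "jog_arm", "payload": {"delta_pos": [[0, 0, -0.001], [0, 0, -0.001], [0, 0, -0.001], [0, 0, -0.001], [0, 0, -0.001], [0, 0, 0]], "delta_rot": [[0, 0, 0], [0, 0, 0], [0, 0, 0], [0, 0, 0], [0, 0, 0], [0, 0, 0]]}}

```text
time_s: 9.6
tool_pos: [612.8, 37.5, 129.2]
tool_rot: [92.8, 90.0, -167.3]
wrist_force: [-1.1, 0.1, -1.5]
width: 0.253
```

>>> {"api": "jog_arm", "payload": {"delta_pos": [[0, 0, -0.0006], [0, 0, -0.0006], [0, 0, -0.0006], [0, 0, 0]], "delta_rot": [[0, 0, 0], [0, 0, 0], [0, 0, 0], [0, 0, 0]]}}

```text
time_s: 10.0
tool_pos: [612.8, 37.5, 128.4]
tool_rot: [62.8, 90.0, 162.6]
wrist_force: [0.2, -0.3, -0.9]
width: 0.249
```

>>> {"api": "jog_arm", "payload": {"delta_pos": [[0, 0, -0.0006], [0, 0, -0.0006], [0, 0, -0.0006], [0, 0, 0]], "delta_rot": [[0, 0, 0], [0, 0, 0], [0, 0, 0], [0, 0, 0]]}}

```text
time_s: 10.4
tool_pos: [613.0, 37.5, 128.1]
tool_rot: [-97.4, 90.0, 2.5]
wrist_force: [-1.7, -0.4, 5.2]
width: 0.25
```

Contact with the bar at about 6 N, tip at about z 70. Now sliding along hitch +y, the first 12 mm below the hole's range.

>>> {"api": "jog_arm", "payload": {"delta_pos": [[0, 0, 0], [0, 0, 0], [-0.0005, 0.003, 0], [-0.0005, 0.003, 0], [-0.0005, 0.003, 0], [-0.0005, 0.003, 0], [-0.0005, 0.003, 0], [-0.0005, 0.003, 0], [-0.0005, 0.003, 0], [-0.0005, 0.003, 0]], "delta_rot": [[0, 0, 0], [0, 0, 0], [0, 0, 0], [0, 0, 0], [0, 0, 0], [0, 0, 0], [0, 0, 0], [0, 0, 0], [0, 0, 0], [0, 0, 0]]}}

```text
time_s: 11.4
tool_pos: [611.1, 49.0, 128.1]
tool_rot: [-150.6, 89.9, -50.8]
wrist_force: [0.3, -5.3, 5.9]
width: 0.254
```

>>> {"api": "jog_arm", "payload": {"delta_pos": [[-0.0003, 0.0015, 0], [-0.0002, 0.0015, 0], [-0.0003, 0.0015, 0], [-0.0002, 0.0015, 0], [0, 0, 0]], "delta_rot": [[0, 0, 0], [0, 0, 0], [0, 0, 0], [0, 0, 0], [0, 0, 0]]}}

```text
time_s: 11.9
tool_pos: [610.6, 52.0, 128.1]
tool_rot: [-147.2, 89.9, -47.3]
wrist_force: [0.1, -5.6, 5.8]
width: 0.257
```

>>> {"api": "jog_arm", "payload": {"delta_pos": [[-0.0003, 0.0015, 0], [-0.0002, 0.0015, 0], [-0.0003, 0.0015, 0], [-0.0002, 0.0015, 0], [0, 0, 0]], "delta_rot": [[0, 0, 0], [0, 0, 0], [0, 0, 0], [0, 0, 0], [0, 0, 0]]}}

```text
time_s: 12.4
tool_pos: [610.1, 55.0, 128.1]
tool_rot: [-147.7, 89.9, -47.9]
wrist_force: [0.6, -4.6, 5.6]
width: 0.253
```

>>> {"api": "jog_arm", "payload": {"delta_pos": [[-0.0003, 0.0015, 0], [-0.0002, 0.0015, 0], [-0.0003, 0.0015, 0], [-0.0002, 0.0015, 0], [0, 0, 0]], "delta_rot": [[0, 0, 0], [0, 0, 0], [0, 0, 0], [0, 0, 0], [0, 0, 0]]}}

```text
time_s: 12.9
tool_pos: [609.6, 58.0, 128.1]
tool_rot: [-148.5, 89.9, -48.7]
wrist_force: [-1.6, -4.4, 6.2]
width: 0.255
```

>>> {"api": "jog_arm", "payload": {"delta_pos": [[-0.0003, 0.0015, 0], [-0.0002, 0.0015, 0], [-0.0003, 0.0015, 0], [-0.0002, 0.0015, 0], [0, 0, 0]], "delta_rot": [[0, 0, 0], [0, 0, 0], [0, 0, 0], [0, 0, 0], [0, 0, 0]]}}

```text
time_s: 13.4
tool_pos: [609.1, 61.0, 128.1]
tool_rot: [-147.4, 89.9, -47.6]
wrist_force: [-0.5, -3.7, 5.5]
width: 0.255
```

>>> {"api": "jog_arm", "payload": {"delta_pos": [[-0.0003, 0.0015, 0], [-0.0002, 0.0015, 0], [-0.0003, 0.0015, 0], [-0.0002, 0.0015, 0], [0, 0, 0]], "delta_rot": [[0, 0, 0], [0, 0, 0], [0, 0, 0], [0, 0, 0], [0, 0, 0]]}}

```text
time_s: 13.9
tool_pos: [608.6, 64.0, 128.1]
tool_rot: [-148.9, 89.9, -49.0]
wrist_force: [-0.7, -5.1, 6.3]
width: 0.253
```

>>> {"api": "jog_arm", "payload": {"delta_pos": [[-0.0003, 0.0015, 0], [-0.0002, 0.0015, 0], [-0.0003, 0.0015, 0], [-0.0002, 0.0015, 0], [0, 0, 0]], "delta_rot": [[0, 0, 0], [0, 0, 0], [0, 0, 0], [0, 0, 0], [0, 0, 0]]}}

```text
time_s: 14.4
tool_pos: [608.1, 67.0, 128.1]
tool_rot: [-148.8, 89.9, -49.0]
wrist_force: [-0.9, -5.5, 5.9]
width: 0.255
```

>>> {"api": "jog_arm", "payload": {"delta_pos": [[-0.0003, 0.0015, 0], [-0.0002, 0.0015, 0], [-0.0003, 0.0015, 0], [-0.0002, 0.0015, 0], [0, 0, 0]], "delta_rot": [[0, 0, 0], [0, 0, 0], [0, 0, 0], [0, 0, 0], [0, 0, 0]]}}

```text
time_s: 14.9
tool_pos: [607.5, 70.1, 128.1]
tool_rot: [-148.0, 89.9, -48.2]
wrist_force: [-1.2, -4.3, 5.7]
width: 0.252
```

>>> {"api": "jog_arm", "payload": {"delta_pos": [[-0.0004, 0.0015, 0], [-0.0004, 0.0015, 0], [-0.0004, 0.0015, 0], [-0.0003, 0.0015, 0], [0, 0, 0]], "delta_rot": [[0, 0, 0], [0, 0, 0], [0, 0, 0], [0, 0, 0], [0, 0, 0]]}}

```text
time_s: 15.4
tool_pos: [606.7, 73.5, 127.7]
tool_rot: [-115.5, 90.0, -15.7]
wrist_force: [0.9, -3.3, 4.9]
width: 0.252
```

z fell by 0.4 mm, so the tip is starting to enter the hole. Smaller steps.

>>> {"api": "jog_arm", "payload": {"delta_pos": [[-0.0002, 0.001, 0], [0, 0, 0]], "delta_rot": [[0, 0, 0], [0, 0, 0]]}}

```text
time_s: 15.6
tool_pos: [606.3, 74.3, 127.3]
tool_rot: [22.3, 90.0, 122.1]
wrist_force: [0.8, -0.3, 1.1]
width: 0.253
```

>>> {"api": "jog_arm", "payload": {"delta_pos": [[-0.0001, 0.0008, 0], [0, 0, -0.001], [0, 0, -0.001], [0, 0, 0]], "delta_rot": [[0, 0, 0], [0, 0, 0], [0, 0, 0], [0, 0, 0]]}}

```text
time_s: 16.0
tool_pos: [606.3, 74.7, 126.4]
tool_rot: [30.7, 90.0, 130.6]
wrist_force: [-2.1, 0.5, 1.9]
width: 0.25
```

>>> {"api": "jog_arm", "payload": {"delta_pos": [[-0.0001, 0.0006, 0], [0, 0, -0.0015], [0, 0, -0.0015], [0, 0, 0]], "delta_rot": [[0, 0, 0], [0, 0, 0], [0, 0, 0], [0, 0, 0]]}}

```text
time_s: 16.4
tool_pos: [606.2, 75.0, 124.8]
tool_rot: [18.6, 90.0, 118.5]
wrist_force: [-0.2, 2.8, 2.2]
width: 0.253
```

>>> {"api": "jog_arm", "payload": {"delta_pos": [[-0.0001, 0.0008, 0], [0, 0, -0.0015], [0, 0, -0.0015], [0, 0, 0]], "delta_rot": [[0, 0, 0], [0, 0, 0], [0, 0, 0], [0, 0, 0]]}}

```text
time_s: 16.8
tool_pos: [606.2, 75.2, 123.3]
tool_rot: [48.4, 90.0, 148.3]
wrist_force: [-0.6, 2.5, -0.1]
width: 0.251
```

The tip is 4.9 mm into the hole. Pressing on through the catch.

>>> {"api": "jog_arm", "payload": {"delta_pos": [[-0.0001, 0.0003, -0.0015], [0, 0, -0.0015], [0, 0, -0.0015], [0, 0, -0.0015], [0, 0, 0]], "delta_rot": [[0, 0, 0], [0, 0, 0], [0, 0, 0], [0, 0, 0], [0, 0, 0]]}}

```text
time_s: 17.3
tool_pos: [606.4, 75.3, 121.1]
tool_rot: [-92.7, 90.0, 7.2]
wrist_force: [-1.9, 3.0, 6.9]
width: 0.255
```

>>> {"api": "jog_arm", "payload": {"delta_pos": [[-0.0001, 0.0004, -0.002], [0, 0, -0.002], [0, 0, -0.002], [0, 0, -0.002], [0, 0, -0.002], [0, 0, 0]], "delta_rot": [[0, 0, 0], [0, 0, 0], [0, 0, 0], [0, 0, 0], [0, 0, 0], [0, 0, 0]]}}

```text
time_s: 17.9
tool_pos: [606.4, 75.4, 116.2]
tool_rot: [-104.2, 90.0, -4.3]
wrist_force: [-1.4, 2.4, 7.6]
width: 0.254
```

>>> {"api": "jog_arm", "payload": {"delta_pos": [[0, 0.0003, -0.002], [0, 0, -0.002], [0, 0, -0.002], [0, 0, -0.002], [0, 0, -0.002], [0, 0, -0.002], [0, 0, -0.002], [0, 0, -0.002], [0, 0, 0]], "delta_rot": [[0, 0, 0], [0, 0, 0], [0, 0, 0], [0, 0, 0], [0, 0, 0], [0, 0, 0], [0, 0, 0], [0, 0, 0], [0, 0, 0]]}}

```text
time_s: 18.8
tool_pos: [606.4, 75.5, 108.1]
tool_rot: [-116.3, 90.0, -16.4]
wrist_force: [-2.0, 1.3, 7.6]
width: 0.251
```

>>> {"api": "jog_arm", "payload": {"delta_pos": [[0, 0.0002, -0.002], [0, 0, -0.002], [0, 0, -0.002], [0, 0, -0.002], [0, 0, -0.002], [0, 0, 0]], "delta_rot": [[0, 0, 0], [0, 0, 0], [0, 0, 0], [0, 0, 0], [0, 0, 0], [0, 0, 0]]}}

```text
time_s: 19.4
tool_pos: [606.4, 75.6, 103.1]
tool_rot: [-119.3, 90.0, -19.5]
wrist_force: [-1.6, 1.5, 6.2]
width: 0.253
```

>>> {"api": "jog_arm", "payload": {"delta_pos": [[0, 0, -0.001], [0, 0, -0.001], [0, 0, -0.0006], [0, 0, 0]], "delta_rot": [[0, 0, 0], [0, 0, 0], [0, 0, 0], [0, 0, 0]]}}

```text
time_s: 19.8
tool_pos: [606.5, 75.6, 102.2]
tool_rot: [-113.5, 89.9, -13.7]
wrist_force: [-3.5, 1.1, 10.1]
width: 0.254
```

Force rises at z 102.2, so the handle is on the sleeve. Release, then lift clear.

>>> {"api": "jog_arm", "payload": {"delta_pos": [[0, 0, 0], [0, 0, 0], [0, 0, 0], [0, 0, 0], [0, 0, 0], [0, 0, 0], [0, 0, 0], [0, 0, 0]], "delta_rot": [[0, 0, 0], [0, 0, 0], [0, 0, 0], [0, 0, 0], [0, 0, 0], [0, 0, 0], [0, 0, 0], [0, 0, 0]], "claw": 80}}

```text
time_s: 20.6
tool_pos: [606.2, 75.7, 101.2]
tool_rot: [-97.3, 90.0, 2.5]
wrist_force: [-0.2, 0.3, 0.4]
width: 0.935
```

>>> {"api": "jog_arm", "payload": {"delta_pos": [[0, 0, 0.02], [0, 0, 0.04], [0, 0, 0.06], [0, 0, 0.06], [0, 0, 0.06], [0, 0, 0.04], [0, 0, 0], [0, 0, 0]], "delta_rot": [[0, 0, 0], [0, 0, 0], [0, 0, 0], [0, 0, 0], [0, 0, 0], [0, 0, 0], [0, 0, 0], [0, 0, 0]]}}

```text
time_s: 21.4
tool_pos: [606.2, 75.7, 241.6]
tool_rot: [-94.6, 90.0, 5.2]
wrist_force: [-0.6, -0.2, -0.1]
width: 0.939
```

Run:
```python
from h import *
plan([606,75,230])
for n in("wrist","scene"):
    p,d,c=cam(n); W=pts(c,d); hsv=cv2.cvtColor(p,cv2.COLOR_RGB2HSV); H=hsv[...,0]; s=hsv[...,1]
    m=((H<6)|(H>174))&(s>150)&(np.hypot(W[...,0]-606,W[...,1]-76)<30)&(W[...,2]>90)&(W[...,2]<180)
    t=m&(W[...,2]>W[...,2][m].max()-4)
    b=(H>=100)&(H<=128)&(s>90)&(abs(W[...,2]-94)<4)&(np.hypot(W[...,0]-606,W[...,1]-76)<45)
    print(n,W[m].min(0).round(1),W[m].max(0).round(1),"top",cv2.minEnclosingCircle(W[t][:,:2].astype(np.float32)),W[t].mean(0).round(1),"boss",cv2.minAreaRect(W[b][:,:2].astype(np.float32))[0])
save("end.png",cv2.resize(p,(768,576)))
```

```text
t 21.4 tcp [606.2  75.7 241.6] jaw [-0.171  0.985 -0.   ] F [-0.6 -0.2 -0.1] w 0.939
dpos mm [ -0.2  -0.7 -11.6] units [-0.0004 -0.0014 -0.0232] rot deg [-0.    0.04 -0.  ] units [-0.     0.005 -0.001]
wrist [593.8  64.7 103.6] [617.   85.8 140.9] top ((605.5655517578125, 75.75994110107422), 11.610550880432129) [605.2  75.4 139. ] boss (605.1926879882812, 75.12642669677734)
scene [594.5  63.2  94.7] [618.1  87.3 141.9] top ((605.96533203125, 74.7398681640625), 12.122577667236328) [605.3  75.1 139.4] boss (606.1312255859375, 74.1242446899414)
```

View pics/end.png

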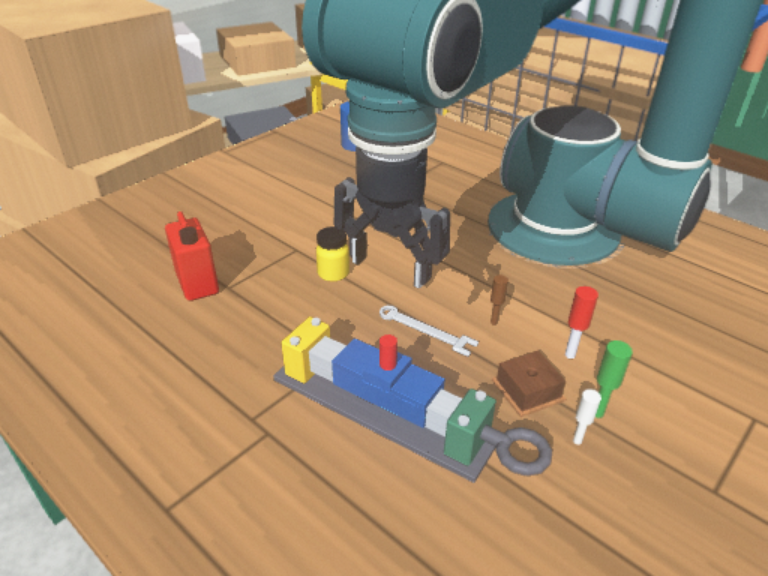

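The pin's handle sits on the boss at (388,352), with its top at z ≈ 139 mm, which matches a seated pin (94 + 45). The gripper is clear and the bystanders haven't moved.

```bash
python3 -c "
from cell import order
print(order.hand_in())"
```

```text
the job is handed in; nothing more can be done
None
```

The sleeve is locked: the small red-handled pin is pressed home through the bore and into the hidden hole, and the job is handed in. No verdict came back.

I gripped the pin from the holder and lowered it through the bore until the tip touched the bar, at about 6–7 N. I then slid sleeve and pin about 39 mm towards the green block until the tip dropped in, and pressed it through the catch. The largest vertical force reading was about 10 N, at seating. Forces were read only at the end of each move, so a short peak in between would not show.

**Last checks:**
- **Seating:** the top of the handle measured z ≈ 139 mm, as expected with the handle on the sleeve (94 + 45 mm). The pin axis was within about 1 mm of the boss centre.
- **Release:** the gripper is open and about 100 mm clear of the pin. The robot clock stood at about 21.5 s.
- **Bystanders:** the grease jar, spanner and oil can look unmoved in the last picture; I did not measure their positions.
- **Disagreement:** the wrist and scene cameras differed by about 1 mm on where the pin and boss are, which is within the stated calibration. No check failed.

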